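# Seat the oblong pot in the cheese tasting board

## Task

Set up the cheese tasting board: pick up the oblong steel pot and set it into the empty oblong well of the wooden board, shuffling it a little if it catches on the edge, until it has dropped fully home and stands upright on the floor of the well. Leave the square pot and the round pot standing where they are.

Things in the scene. Friction and masses are not known exactly. Their poses are not given: they have to be found in the camera images.
- oblong_pot: Pot to move: empty, open-topped steel pot with upright walls, oblong from above: 70 mm long (its x axis), 46 mm wide (y), 60 mm high, walls 3 mm, about 0.2 kg. Origin at the centre of its underside, z up. Loose on the counter. Taken across its width in its upper half, it goes all the way into the well with the fingers clear of the board.
- well_floor (a point): Floor centre of the empty oblong well, 86 mm along its x, 62 mm along y, 20 mm deep, upright walls, in a fixed wooden board 34 mm thick (point 14 mm above the counter, z up). Pot's long side goes along x, either way round, 16 mm play each way. 135 mm away in +y a jar fills a round well (top 100 mm above the counter); cheese 35 mm high on the board, 90 mm away in +x.
- square_pot: Bystander: an open steel pot, 68 x 68 mm and 60 mm high, too wide for the well. Origin at the centre of its underside, z up. Stands loose on the counter, near the oblong pot.
- round_pot: Bystander: an open round steel pot, 68 mm across and 60 mm high, too wide for the well. Origin at the centre of its underside, z up. Stands loose on the counter, near the oblong pot.

How it is judged (in metres and radians):
On the way:
1. the oblong pot is lifted off the counter (height (world z) of oblong_pot above 0.03 m), for 0.1 s.
At the end, for the whole second after the job is handed in: The oblong pot stands at rest and upright (within 5 degrees) in the oblong well, its underside within 5 mm of the well's floor, its centre within 15 mm of the well's centre and its long side within 20 degrees of the well's; the square and round pots still stand where they were (within 30 mm) (z of oblong_pot in the frame of well_floor between -0.005 and 0.005 m and horizontal distance between oblong_pot and well_floor below 0.015 m and angle between the x axis of oblong_pot and the x axis of well_floor, either way round below 0.35 rad and angle between oblong_pot's own z axis and vertical below 0.09 rad and linear speed of oblong_pot below 0.03 m/s and angle between each of square_pot, round_pot's own z axis and vertical below 0.15 rad); the robot touches nothing.
It fails at once if the square pot is moved more than 30 mm (distance of square_pot from where it was at the start of the episode above 0.03 m).
It fails at once if the round pot is moved more than 30 mm (distance of round_pot from where it was at the start of the episode above 0.03 m).
It also fails if it takes over 35 s, if anything falls off the work surface, if the arm or the gripper's body presses on something with over 40 N, if the wrist force passes 120 N, or if a joint passes its speed limit or range.

## Robot

A 7-joint arm with a two-finger parallel gripper is mounted at the origin on the work surface. World frame = base frame: x ahead of the robot, y to its left, z up, the work surface at z = 0. Lengths are in mm, angles in rad, forces in N, time in s.
With the tool pointing down it reaches from about 400 to 875 mm from the base axis. Payload 6.5 kg.
Tool frame: the origin (TCP) lies at the very end of the fingers, on their centre line; the grasp point (between the pads) lies 19 mm behind it; z points along the fingers, x is the direction in which the jaws open and shut, and the axes are right-handed (so a half turn about z gives the same grasp; the last joint's range is limited). The gripper opens to 88 mm and grips with 3 to 60 N. Pads are 18 mm wide; open, the fingers measure 123 mm over their backs; the gripper's body (75 mm by 187 mm) begins 45 mm behind the grasp point.
Start: joints at [-1.171, 0.536, -0.004, 1.538, 0.003, 1.067, -0.071], TCP at [291.934, 580.745, 238.716] pointing down, gripper open.
Joint ranges: [-2.7, 2.7], [-0.37, 2.16], [-1.27, 1.26], [0.24, 2.4], [-1.31, 4.45], [0.19, 1.91], [-2.76, 2.76]. Speed limits (rad/s): [2.39, 2.39, 3.14, 3.14, 3.14, 3.14, 3.14].

## Interface

Orientations are given as a unit quaternion [x, y, z, w].
In Python, from rig import readout, optics, order gives the robot as it stands.
- The arm moves only by the shell command python3 -m handwheel 'ROWS'. ROWS is JSON, a list of rows, each an object of numbers: "x", "y", "z": the shift along the tool's x, y, z each as a share of 0.2 m, from -1 to 1; "rx", "ry", "rz": the turn, a rotation vector about the tool's x, y, z each as a share of 60 degrees, from -1 to 1; "hand": the opening, from 0 (shut) to 1 (fully open). A call has 1 to 12 rows; each row is the pose to reach, as a shift and turn from the pose measured when the call began, along the tool's axes at that moment; what a row does not reach only later rows make up. A row lasts 1/12 s, in which the tool goes at most 41.7 mm and 7.16 degrees, less where a joint would pass 70% of its speed; a pose out of reach is approached as far as the arm can. A call with a number of a shift or a turn outside -1 to 1 is refused whole. A call with a gripper value outside its range is refused whole. The fingers move at their own pace and stop on an object; the grip force is fixed at half the most. Time passes only in rows, so rows that repeat a pose let the fingers close. It gives the time, the measured TCP pose, the force and the opening at its end, in the units of the state.
- readout.state(): the state, without advancing time (a new reading comes with each control period).
- optics.capture(name): name is "side" or "top"; returns the picture (420x560x3 uint8, red, green, blue); there is no depth.
- optics.camera_model(name): a dict with "fx", "fy", "cx", "cy" (pixels), "eye" and "rotation" of the camera in the world. Camera axes: x right, y down, z forward; pixel columns grow to the right and rows downward; lengths in mm; the calibration is good to about 2 mm. A picture is of the moment at which its call begins. camera_model takes no time and is no camera call.
- order.hand_in(): hands the job in, once; it reports no verdict.
Trained networks look in the newest picture that a camera, given by its name, has taken for a name from the list of things; names that differ only in an ending like _2 or _b are one class to them, and where a whole thing is asked for, a point or a joint stands for the part that bears it (a point fixed in the world has none). Each returns a list of dicts, best first, with "p" (0 to 1); they miss things now and then, are a little off and sometimes report something else, mostly with a low value. They report only what shows in the picture. A call takes as long as a camera call.
- optics.silhouettes(thing, camera): "mask" (420x560 bool, what is visible of it) and "rect" ([left, top, right, bottom] in pixels, round what is visible of it).
- optics.tip_of(thing, camera): "centre" ([column, row] in pixels: a listed point, or the origin of a listed thing).
The state is a dict: "clock": time; "joint_positions": joint angles; "qd": joint speeds; "effort": joint torques, N m; "tool_pos": TCP position; "orientation": TCP orientation; "ft_force": force on the tool from outside, world axes, zero at the start; "torque": the same for the moment, N m; "gripper_width": finger opening in mm.
Only numpy, scipy, OpenCV 4.12 (cv2) and the standard library are available. Lean on these libraries where they do the work, as an engineer would, in place of code of your own. Each camera call takes 0.05 s, during which the arm holds its last target.

## Working session

There is one attempt and no reset: what is moved stays moved. The work goes in short steps, Python scripts to look and compute and a shell command to move; the robot and the scene stay as the last step left them, time stands still between calls to the robot, and variables do not carry over. Pictures are saved under pics/ and viewed, and the job is handed in when it is done.

```bash
mkdir -p pics; python3 - <<'E'
from rig import readout, optics
import cv2, json
s=readout.state(); print({k:s[k] for k in("clock","tool_pos","orientation","gripper_width")})
for c in("top","side"):
    im=optics.capture(c); cv2.imwrite(f"pics/{c}0.png",im[:,:,::-1])
    print(c,optics.camera_model(c))
    for t in("oblong_pot","well_floor","square_pot","round_pot"):
        for d in optics.tip_of(t,c)[:2]: print(t,"tip",d)
        if t!="well_floor":
            for d in optics.silhouettes(t,c)[:2]: print(t,"sil",d["rect"],d["p"])
print(readout.state()["clock"])
E
```

```text
{'clock': 0.0, 'tool_pos': array([291.6821587 , 580.22206644, 237.89189749]), 'orientation': array([ 8.51193391e-01,  5.24851531e-01, -6.69413359e-04,  4.83213088e-04]), 'gripper_width': 88.50856415394558}
top {'fx': 536.785124542473, 'fy': 536.785124542473, 'cx': 284.5909148468359, 'cy': 206.66640443689744, 'eye': array([ 350.56803037,  -46.18100774, 1159.36570402]), 'rotation': array([ 0.71041886, -0.69837417,  0.05472768, -0.06770108])}
oblong_pot tip {'centre': [394.0, 237.5], 'p': 0.95}
oblong_pot sil [377.5, 214.8, 419.5, 255.7] 0.7
well_floor tip {'centre': [211.8, 222.7], 'p': 0.89}
square_pot tip {'centre': [327.8, 236.6], 'p': 0.75}
square_pot sil [308.1, 209.4, 354.7, 255.1] 0.58
round_pot tip {'centre': [367.5, 175.9], 'p': 0.89}
round_pot tip {'centre': [394.2, 237.9], 'p': 0.63}
side {'fx': 508.4849559674636, 'fy': 508.4849559674636, 'cx': 279.02986968485766, 'cy': 211.10708883095532, 'eye': array([  42.67484431, -532.74130387,  850.85324394]), 'rotation': array([ 0.8598568 , -0.3660099 ,  0.1297768 , -0.33142273])}
oblong_pot tip {'centre': [350.7, 305.0], 'p': 0.78}
oblong_pot sil [338.6, 271.1, 368.5, 327.4] 0.65
well_floor tip {'centre': [220.4, 192.1], 'p': 0.73}
square_pot tip {'centre': [294.8, 264.6], 'p': 0.65}
square_pot sil [274.5, 232.0, 316.9, 285.2] 0.78
round_pot tip {'centre': [369.0, 248.8], 'p': 0.79}
round_pot sil [353.5, 218.0, 390.8, 266.1] 0.74
0.8
```

View images.

View pics/top0.png

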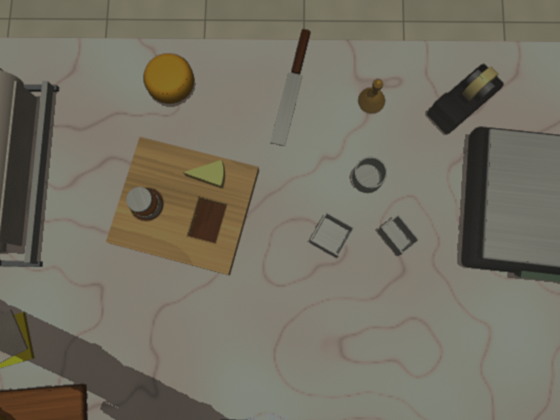

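View pics/side0.png

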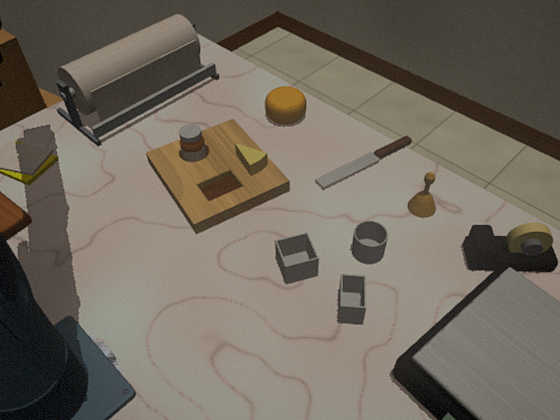

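```bash
cat > h.py <<'E'
import numpy as np, cv2
from scipy.spatial.transform import Rotation as R
from rig import optics, readout
def ray(c,uv):
    m=optics.camera_model(c); d=np.array([(uv[0]-m["cx"])/m["fx"],(uv[1]-m["cy"])/m["fy"],1.])
    return m["eye"],R.from_quat(m["rotation"]).apply(d)
def atz(c,uv,z):
    e,d=ray(c,uv); return e+d*(z-e[2])/d[2]
def tri(pairs):
    A=np.zeros((3,3));b=np.zeros(3)
    for c,uv in pairs:
        e,d=ray(c,uv); d/=np.linalg.norm(d); P=np.eye(3)-np.outer(d,d); A+=P;b+=P@e
    return np.linalg.solve(A,b)
def proj(c,p):
    m=optics.camera_model(c); q=R.from_quat(m["rotation"]).inv().apply(np.atleast_2d(p)-m["eye"])
    return np.c_[q[:,0]/q[:,2]*m["fx"]+m["cx"],q[:,1]/q[:,2]*m["fy"]+m["cy"]]
E
python3 - <<'E'
from h import *
T={"obl":((394,237.5),(350.7,305),0),"well":((211.8,222.7),(220.4,192.1),14),"sq":((327.8,236.6),(294.8,264.6),0),"rd":((367.5,175.9),(369,248.8),0)}
for k,(a,b,z) in T.items(): print(k,atz("top",a,z).round(1),atz("side",b,z).round(1),tri([("top",a),("side",b)]).round(1))
E
```

```text
obl [ 489.4 -260.9    0. ] [ 495.2 -260.1    0. ] [ 490.2 -261.     6.3]
well [513.4 133.4  14. ] [514.4 137.9  14. ] [511.9 132.9  19.6]
sq [ 489.  -117.9    0. ] [ 490.7 -117.5    0. ] [ 489.2 -118.1    1.9]
rd [ 625.3 -204.8    0. ] [ 627.1 -202.4    0. ] [ 624.1 -204.2    4.5]
```

```bash
python3 - <<'E'
from h import *
im=cv2.imread("pics/top0.png"); s=cv2.imread("pics/side0.png")
a=cv2.resize(im[140:275,300:435],(540,540),interpolation=cv2.INTER_CUBIC)
cv2.imwrite("pics/potz.png",a)
cv2.imwrite("pics/wellz.png",cv2.resize(im[130:280,100:265],(792,600)[0:1]+(720,),interpolation=cv2.INTER_CUBIC)[:600])
for c in("top","side"):
    optics.capture(c)
    d=optics.silhouettes("oblong_pot",c)[0]; np.save(f"m_{c}.npy",d["mask"]); print(d["rect"],d["p"],cv2.minAreaRect(np.argwhere(d["mask"])[:,::-1].astype(np.float32)))
E
```

```text
[376.1, 214.3, 417.9, 255.1] 0.96 ((397.5948791503906, 235.1865997314453), (34.91849136352539, 28.37978744506836), 50.52754211425781)
[339.7, 274.4, 367.4, 327.2] 0.73 ((352.5, 299.5), (49.0, 27.0), 90.0)
```

View pics/potz.png

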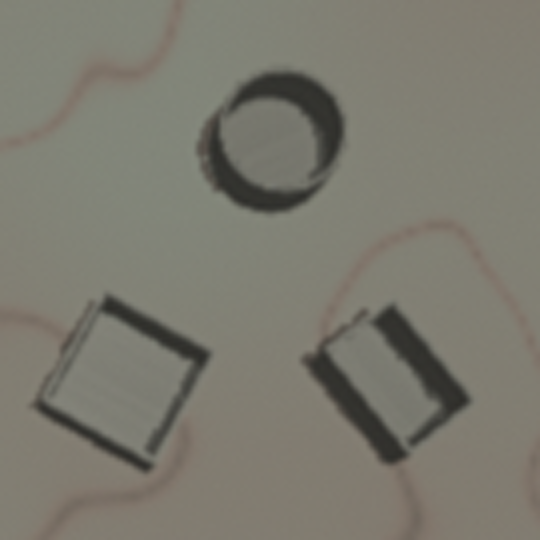

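View pics/wellz.png

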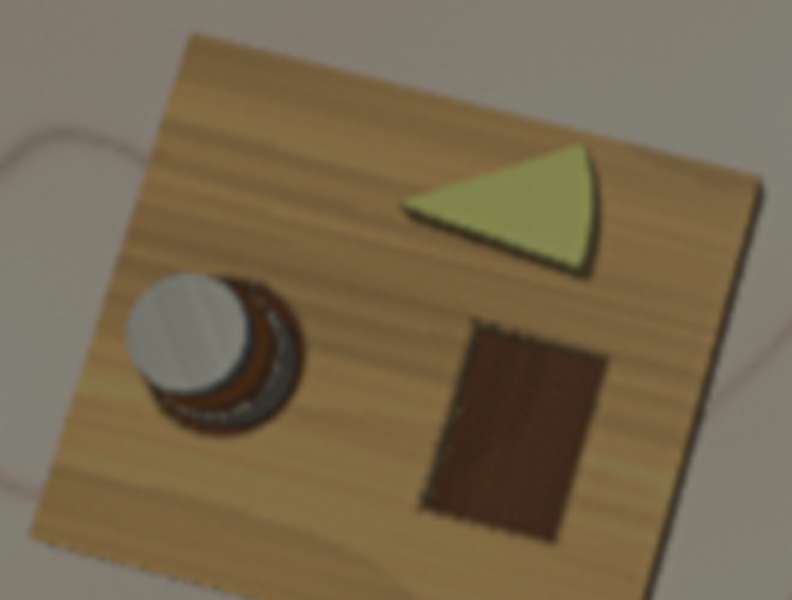

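```bash
python3 - <<'E'
from h import *
from scipy.optimize import minimize
C=np.array([[475,322],[608,357],[555,543],[420,508]])/4.8+[100,130]
P=np.array([atz("top",c,34) for c in C]); print(P.round(1)); ctr=P.mean(0)
ux=(P[0]+P[1]-P[2]-P[3])/2; print("well",ctr.round(1),np.linalg.norm(ux),np.linalg.norm((P[0]+P[3]-P[1]-P[2])/2),"yaw",np.degrees(np.arctan2(ux[1],ux[0])))
M={c:np.load(f"m_{c}.npy") for c in("top","side")}
def box(p):
    x,y,a=p; B=np.array([[i*35,j*23,k] for i in(-1,1) for j in(-1,1) for k in(0,60)],float)
    return R.from_euler("z",a,degrees=True).apply(B)+[x,y,0]
def cost(p,cams=("top","side")):
    t=0
    for c in cams:
        h=cv2.convexHull(proj(c,box(p)).astype(np.float32))
        im=np.zeros((420*1,560),np.uint8)
        cv2.fillConvexPoly(im,np.round(h*256+0).astype(np.int32),255,cv2.LINE_AA,8)
        f=im/255.; t+=np.abs(f-M[c]).sum()/M[c].sum()
    return t
for cams in(("top",),("side",),("top","side")):
    best=min((minimize(cost,[490,-261,a],args=(cams,),method="Nelder-Mead",options=dict(initial_simplex=[[490,-261,a],[498,-261,a],[490,-253,a],[490,-261,a+12]])) for a in range(0,180,20)),key=lambda r:r.fun)
    print(cams,best.x.round(1),best.fun)
p=best.x
for c in("top","side"):
    im=cv2.imread(f"pics/{c}0.png"); q=proj(c,box(p)); w=proj(c,P)
    o=cv2.resize(im,None,fx=4,fy=4,interpolation=cv2.INTER_CUBIC)
    for i in range(8):
        for j in range(i):
            if bin(i^j).count("1")==1: cv2.line(o,tuple(int(v) for v in q[i]*4+2),tuple(int(v) for v in q[j]*4+2),(0,0,255) if i&1 and j&1 else (0,255,0),1)
    cv2.polylines(o,[(w*4+2).astype(np.int32)],True,(255,0,0),1)
    u,v=(q.mean(0)*4).astype(int); A=o[v-140:v+140,u-180:u+180]
    u,v=(w.mean(0)*4).astype(int); B=o[v-140:v+140,u-180:u+180]
    cv2.imwrite(f"pics/fit_{c}.png",np.hstack([A,B]))
E
```

```text
[[565.4 160.1  34. ]
 [550.5 100.1  34. ]
 [467.2 120.3  34. ]
 [481.6 180.6  34. ]]
well [516.2 140.3  34. ] 86.00124982541497 61.911022097769774 yaw -13.680856062762356
('top',) [ 491.5 -262.1   40.4] 0.06924462251360812
('side',) [ 491.1 -263.1   36.3] 0.12462325712407868Traceback (most recent call last):
  File "<stdin>", line 19, in <module>
  File "<stdin>", line 19, in <genexpr>
    res = _minimize_neldermead(fun, x0, args, callback, bounds=bounds,
                               **options)
    fxr = func(xr)
    fx = function(np.copy(x), *(wrapper_args + args))
  File "<stdin>", line 13, in cost
  File "h.py", line 15, in proj
    m=optics.camera_model(c); q=R.from_quat(m["rotation"]).inv().apply(np.atleast_2d(p)-m["eye"])
ValueError: time passes only in moves, steps and waits
```

```bash
python3 -c "
import cv2,numpy as np
cv2.imwrite('pics/fit.png',np.vstack([cv2.imread('pics/fit_top.png'),cv2.imread('pics/fit_side.png')]))"
```

```text
[ WARN:0@0.010] global loadsave.cpp:275 findDecoder imread_('pics/fit_top.png'): can't open/read file: check file path/integrity
[ WARN:0@0.010] global loadsave.cpp:275 findDecoder imread_('pics/fit_side.png'): can't open/read file: check file path/integrity
Traceback (most recent call last):
cv2.error: OpenCV(4.12.0) :-1: error: (-5:Bad argument) in function 'imwrite'
> Overload resolution failed:
>  - img data type = object is not supported
>  - Expected Ptr<cv::UMat> for argument 'img'
```

```bash
sed -i 's/^def ray/_m={}\ndef cm(c):\n    if c not in _m: _m[c]=optics.camera_model(c)\n    return _m[c]\ndef ray/; s/m=optics.camera_model(c)/m=cm(c)/' h.py; sed -i 's/    if c not in _m: _m\[c\]=.*/    if c not in _m: _m[c]=optics.camera_model(c)/' h.py
cat > fit.py <<'E'
from h import *
from scipy.optimize import minimize
P=np.array([[565.4,160.1,34],[550.5,100.1,34],[467.2,120.3,34],[481.6,180.6,34]])
M={c:np.load(f"m_{c}.npy") for c in("top","side")}
def box(p):
    x,y,a=p; B=np.array([[i*35,j*23,k] for i in(-1,1) for j in(-1,1) for k in(0,60)],float)
    return R.from_euler("z",a,degrees=True).apply(B)+[x,y,0]
def cost(p,cams=("top","side")):
    t=0
    for c in cams:
        h=cv2.convexHull(proj(c,box(p)).astype(np.float32))
        im=np.zeros((420*1,560),np.uint8)
        cv2.fillConvexPoly(im,np.round(h*256+0).astype(np.int32),255,cv2.LINE_AA,8)
        f=im/255.; t+=np.abs(f-M[c]).sum()/M[c].sum()
    return t
best=min((minimize(cost,[490,-261,a],method="Nelder-Mead",options=dict(initial_simplex=[[490,-261,a],[498,-261,a],[490,-253,a],[490,-261,a+12]])) for a in range(0,180,20)),key=lambda r:r.fun)
print(best.x.round(1),best.fun)
p=best.x; O=[]
for c in("top","side"):
    im=cv2.imread(f"pics/{c}0.png"); q=proj(c,box(p)); w=proj(c,P)
    o=cv2.resize(im,None,fx=4,fy=4,interpolation=cv2.INTER_CUBIC)
    for i in range(8):
        for j in range(i):
            if bin(i^j).count("1")==1: cv2.line(o,tuple(int(v) for v in q[i]*4+2),tuple(int(v) for v in q[j]*4+2),(0,0,255) if i&1 and j&1 else (0,255,0),1)
    cv2.polylines(o,[(w*4+2).astype(np.int32)],True,(255,0,0),1)
    u,v=(q.mean(0)*4).astype(int); A=o[v-140:v+140,u-180:u+180]
    u,v=(w.mean(0)*4).astype(int); B=o[v-140:v+140,u-180:u+180]
    O.append(np.hstack([A,B]))
cv2.imwrite("pics/fit.png",np.vstack(O))
E
python3 fit.py
```

```text
[ 491.2 -262.4   37.5] 0.20500423056378003
```

View pics/fit.png

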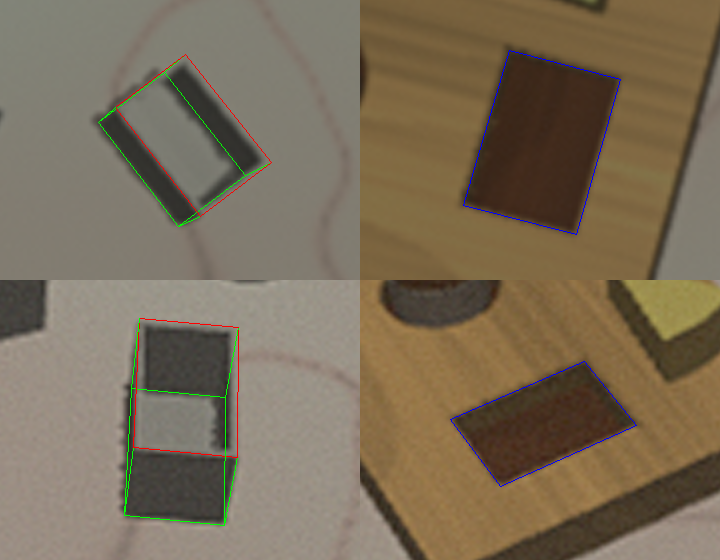

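```bash
cat > go.py <<'E'
import sys
from h import *
# usage: go.py x y z yaw_of_tool_x  -> row numbers in tool axes
x,y,z,a=map(float,sys.argv[1:5]); s=readout.state()
Rt=R.from_quat(s["orientation"]); d=Rt.inv().apply(np.array([x,y,z])-s["tool_pos"])/200
c,n=np.cos(np.radians(a)),np.sin(np.radians(a))
G=R.from_matrix(np.array([[c,n,0],[n,-c,0],[0,0,-1]]))
r=np.degrees((Rt.inv()*G).as_rotvec())/60
tx=Rt.apply([1,0,0])
print("shift",d.round(3),"turn",r.round(3),"| t",round(s["clock"],2),"yaw",np.degrees(np.arctan2(tx[1],tx[0])).round(1),"F",s["ft_force"].round(1))
E
python3 go.py 400 440 238 40; python3 go.py 440 430 238 40;python3 go.py 291 580 238 -52
```

```text
shift [-0.386  0.799  0.004] turn [0.    0.    0.389] | t 1.0 yaw 63.3 F [-0.6 -0.1  0.4]
shift [-0.341  1.     0.004] turn [0.    0.    0.389] | t 1.0 yaw 63.3 F [-0.6 -0.1  0.4]
shift [-0.005 -0.002  0.004] turn [0.    0.    1.922] | t 1.0 yaw 63.3 F [-0.6 -0.1  0.4]
```

```bash
python3 -m handwheel '[{"x":-0.17,"y":0.5,"z":0,"rz":0.2,"hand":1},{"x":-0.34,"y":1,"z":0,"rz":0.39,"hand":1},{"x":-0.34,"y":1,"z":0,"rz":0.39,"hand":1},{"x":-0.34,"y":1,"z":0,"rz":0.39,"hand":1},{"x":-0.34,"y":1,"z":0,"rz":0.39,"hand":1},{"x":-0.34,"y":1,"z":0,"rz":0.39,"hand":1},{"x":-0.34,"y":1,"z":0,"rz":0.39,"hand":1},{"x":-0.34,"y":1,"z":0,"rz":0.39,"hand":1}]'; python3 go.py 510 260 238 10
```

```text
shift [-0.943  1.694  0.004] turn [0.    0.    0.889] | t 1.0 yaw 63.3 F [-0.6 -0.1  0.4]validation failed for argument at $[0]...
```

```bash
python3 -m handwheel '[{"x":-0.34,"y":1,"z":0,"rx":0,"ry":0,"rz":0.39,"hand":1},{"x":-0.34,"y":1,"z":0,"rx":0,"ry":0,"rz":0.39,"hand":1},{"x":-0.34,"y":1,"z":0,"rx":0,"ry":0,"rz":0.39,"hand":1},{"x":-0.34,"y":1,"z":0,"rx":0,"ry":0,"rz":0.39,"hand":1},{"x":-0.34,"y":1,"z":0,"rx":0,"ry":0,"rz":0.39,"hand":1},{"x":-0.34,"y":1,"z":0,"rx":0,"ry":0,"rz":0.39,"hand":1},{"x":-0.34,"y":1,"z":0,"rx":0,"ry":0,"rz":0.39,"hand":1}]'; python3 go.py 510 270 238 10
```

```text
clock: 1.58
tool_pos: [443.0, 427.1, 239.0]
orientation: [0.941, 0.338, 0.0, 0.001]
ft_force: [0.3, 0.9, -0.8]
gripper_width: 87.8
shift [-0.242  0.819  0.006] turn [ 0.001 -0.001  0.493] | t 1.58 yaw 39.6 F [ 0.3  0.9 -0.8]
```

```bash
python3 -m handwheel '[{"x":-0.24,"y":0.82,"z":0,"rx":0,"ry":0,"rz":0.49,"hand":1},{"x":-0.24,"y":0.82,"z":0,"rx":0,"ry":0,"rz":0.49,"hand":1},{"x":-0.24,"y":0.82,"z":0,"rx":0,"ry":0,"rz":0.49,"hand":1},{"x":-0.24,"y":0.82,"z":0,"rx":0,"ry":0,"rz":0.49,"hand":1},{"x":-0.24,"y":0.82,"z":0,"rx":0,"ry":0,"rz":0.49,"hand":1},{"x":-0.24,"y":0.82,"z":0,"rx":0,"ry":0,"rz":0.49,"hand":1}]'; python3 go.py 510 90 220 -15
```

```text
clock: 2.08
tool_pos: [511.4, 268.0, 239.5]
orientation: [0.996, 0.086, 0.001, 0.001]
ft_force: [-0.5, 0.4, 0.1]
gripper_width: 87.8
shift [-0.16   0.875  0.099] turn [ 0.002 -0.002  0.415] | t 2.08 yaw 9.9 F [-0.5  0.4  0.1]
```

```bash
python3 -m handwheel '[{"x":-0.16,"y":0.88,"z":0.1,"rx":0,"ry":0,"rz":0.42,"hand":1},{"x":-0.16,"y":0.88,"z":0.1,"rx":0,"ry":0,"rz":0.42,"hand":1},{"x":-0.16,"y":0.88,"z":0.1,"rx":0,"ry":0,"rz":0.42,"hand":1},{"x":-0.16,"y":0.88,"z":0.1,"rx":0,"ry":0,"rz":0.42,"hand":1},{"x":-0.16,"y":0.88,"z":0.1,"rx":0,"ry":0,"rz":0.42,"hand":1},{"x":-0.16,"y":0.88,"z":0.1,"rx":0,"ry":0,"rz":0.42,"hand":1}]'; python3 go.py 510 -90 180 -40
```

```text
clock: 2.58
tool_pos: [509.5, 87.5, 219.5]
orientation: [0.991, -0.133, 0.001, 0.001]
ft_force: [0.3, -0.3, 0.4]
gripper_width: 87.9
shift [0.237 0.855 0.199] turn [ 0.001 -0.002  0.411] | t 2.58 yaw -15.3 F [ 0.3 -0.3  0.4]
```

```bash
python3 -m handwheel '[{"x":0.24,"y":0.86,"z":0.2,"rx":0,"ry":0,"rz":0.41,"hand":1},{"x":0.24,"y":0.86,"z":0.2,"rx":0,"ry":0,"rz":0.41,"hand":1},{"x":0.24,"y":0.86,"z":0.2,"rx":0,"ry":0,"rz":0.41,"hand":1},{"x":0.24,"y":0.86,"z":0.2,"rx":0,"ry":0,"rz":0.41,"hand":1},{"x":0.24,"y":0.86,"z":0.2,"rx":0,"ry":0,"rz":0.41,"hand":1},{"x":0.24,"y":0.86,"z":0.2,"rx":0,"ry":0,"rz":0.41,"hand":1}]'; python3 go.py 491.2 -262.4 140 -52
```

```text
clock: 3.08
tool_pos: [510.6, -92.3, 179.2]
orientation: [0.94, -0.342, 0.001, 0.001]
ft_force: [-1.0, -0.5, 0.6]
gripper_width: 88.2
shift [0.471 0.714 0.198] turn [ 0.002 -0.002  0.2  ] | t 3.08 yaw -40.0 F [-1.  -0.5  0.6]
```

```bash
python3 -m handwheel '[{"x":0.47,"y":0.714,"z":0.2,"rx":0,"ry":0,"rz":0.2,"hand":1},{"x":0.47,"y":0.714,"z":0.2,"rx":0,"ry":0,"rz":0.2,"hand":1},{"x":0.47,"y":0.714,"z":0.2,"rx":0,"ry":0,"rz":0.2,"hand":1},{"x":0.47,"y":0.714,"z":0.2,"rx":0,"ry":0,"rz":0.2,"hand":1},{"x":0.47,"y":0.714,"z":0.2,"rx":0,"ry":0,"rz":0.2,"hand":1},{"x":0.47,"y":0.714,"z":0.2,"rx":0,"ry":0,"rz":0.2,"hand":1},{"x":0.47,"y":0.714,"z":0.2,"rx":0,"ry":0,"rz":0.2,"hand":1}]'; python3 go.py 491.2 -262.4 31 -52.5
python3 - <<'E'
from h import *
o=[]
for c in("top","side"):
    im=optics.capture(c)[:,:,::-1]; u,v=proj(c,[491,-262,60])[0].astype(int)
    o.append(cv2.resize(im[v-100:v+100,max(0,u-100):u+100],(400,400)))
cv2.imwrite("pics/pre.png",np.hstack(o))
E
```

```text
clock: 3.67
tool_pos: [492.8, -259.0, 139.3]
orientation: [0.9, -0.436, 0.001, 0.0]
ft_force: [-1.0, 0.6, -0.2]
gripper_width: 88.2
shift [0.008 0.017 0.541] turn [-0.    -0.001  0.013] | t 3.67 yaw -51.7 F [-1.   0.6 -0.2]
```

View pics/pre.png

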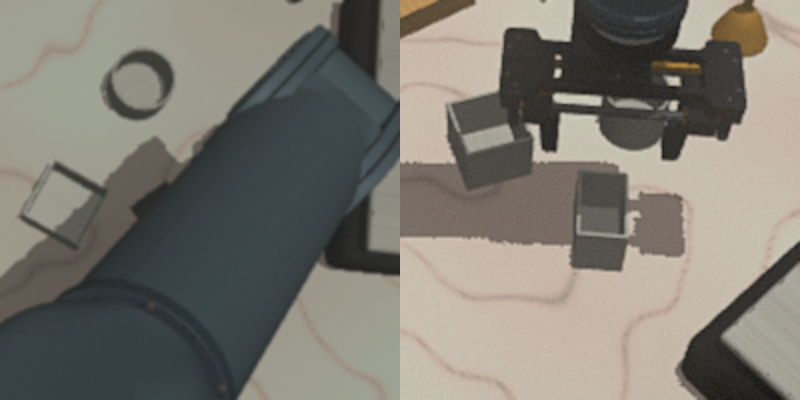

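```bash
python3 -m handwheel '[{"x":0.008,"y":0.017,"z":0.15,"rx":0,"ry":0,"rz":0.013,"hand":1},{"x":0.008,"y":0.017,"z":0.3,"rx":0,"ry":0,"rz":0.013,"hand":1},{"x":0.008,"y":0.017,"z":0.38,"rx":0,"ry":0,"rz":0.013,"hand":1},{"x":0.008,"y":0.017,"z":0.46,"rx":0,"ry":0,"rz":0.013,"hand":1},{"x":0.008,"y":0.017,"z":0.54,"rx":0,"ry":0,"rz":0.013,"hand":1},{"x":0.008,"y":0.017,"z":0.54,"rx":0,"ry":0,"rz":0.013,"hand":1}]'; python3 go.py 491.2 -262.4 31 -52.5
python3 - <<'E'
from h import *
c="side"
im=optics.capture(c)[:,:,::-1]; u,v=proj(c,[491,-262,60])[0].astype(int)
cv2.imwrite("pics/dn.png",cv2.resize(im[v-75:v+75,u-90:u+90],(720,600)))
E
```

```text
clock: 4.27
tool_pos: [491.2, -257.9, 29.4]
orientation: [0.898, -0.44, -0.001, -0.001]
ft_force: [-0.1, -0.0, 0.5]
gripper_width: 88.0
shift [ 0.018  0.014 -0.008] turn [-0.     0.003  0.005] | t 4.27 yaw -52.2 F [-0.1 -0.   0.5]
```

View pics/dn.png

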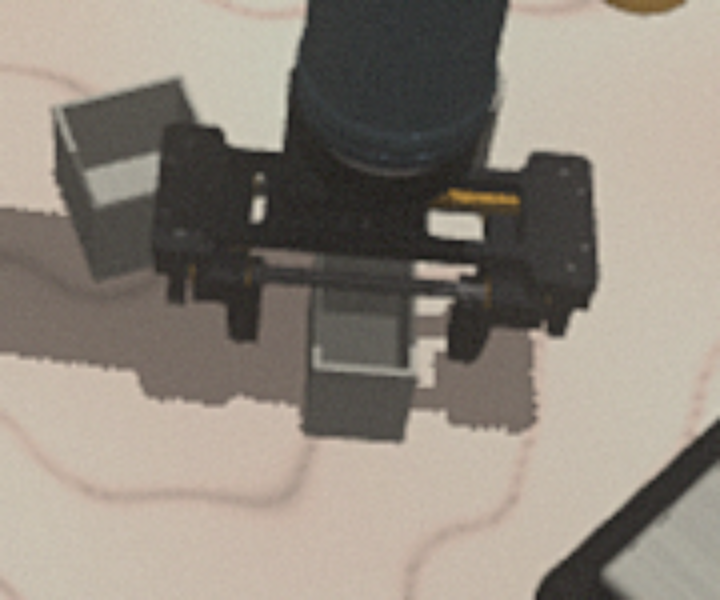

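```bash
python3 -m handwheel '[{"x":0.018,"y":0.014,"z":0,"rx":0,"ry":0,"rz":0,"hand":1},{"x":0.018,"y":0.014,"z":0,"rx":0,"ry":0,"rz":0,"hand":0},{"x":0.018,"y":0.014,"z":0,"rx":0,"ry":0,"rz":0,"hand":0},{"x":0.018,"y":0.014,"z":0,"rx":0,"ry":0,"rz":0,"hand":0},{"x":0.018,"y":0.014,"z":0,"rx":0,"ry":0,"rz":0,"hand":0},{"x":0.018,"y":0.014,"z":0,"rx":0,"ry":0,"rz":0,"hand":0},{"x":0.018,"y":0.014,"z":0,"rx":0,"ry":0,"rz":0,"hand":0},{"x":0.018,"y":0.014,"z":0,"rx":0,"ry":0,"rz":0,"hand":0}]'; python3 go.py 491.2 -262.4 90 -52.5
```

```text
clock: 4.98
tool_pos: [491.7, -263.3, 30.9]
orientation: [0.898, -0.44, -0.001, -0.001]
ft_force: [-0.6, 1.7, 1.0]
gripper_width: 45.7
shift [-0.005 -0.001 -0.296] turn [-0.001  0.002  0.004] | t 4.98 yaw -52.2 F [-0.6  1.7  1. ]
```

Gripped at 45.7 mm. Lift.

```bash
python3 -m handwheel '[{"x":0,"y":0,"z":-0.1,"rx":0,"ry":0,"rz":0,"hand":0},{"x":0,"y":0,"z":-0.2,"rx":0,"ry":0,"rz":0,"hand":0},{"x":0,"y":0,"z":-0.3,"rx":0,"ry":0,"rz":0,"hand":0},{"x":0,"y":0,"z":-0.4,"rx":0,"ry":0,"rz":0,"hand":0},{"x":0,"y":0,"z":-0.5,"rx":0,"ry":0,"rz":0,"hand":0},{"x":0,"y":0,"z":-0.6,"rx":0,"ry":0,"rz":0,"hand":0},{"x":0,"y":0,"z":-0.65,"rx":0,"ry":0,"rz":0,"hand":0},{"x":0,"y":0,"z":-0.65,"rx":0,"ry":0,"rz":0,"hand":0}]'; python3 go.py 505 -110 163 -73
python3 - <<'E'
from h import *
c="side"
im=optics.capture(c)[:,:,::-1]; u,v=proj(c,[491,-262,150])[0].astype(int)
cv2.imwrite("pics/lift.png",cv2.resize(im[v-75:v+75,u-90:u+90],(720,600)))
E
```

```text
clock: 5.65
tool_pos: [492.8, -264.2, 162.7]
orientation: [0.898, -0.44, 0.001, -0.001]
ft_force: [-0.4, -0.5, -1.1]
gripper_width: 45.8
shift [-0.572 -0.52  -0.001] turn [-0.003 -0.001  0.346] | t 5.65 yaw -52.2 F [-0.4 -0.5 -1.1]
```

View pics/lift.png

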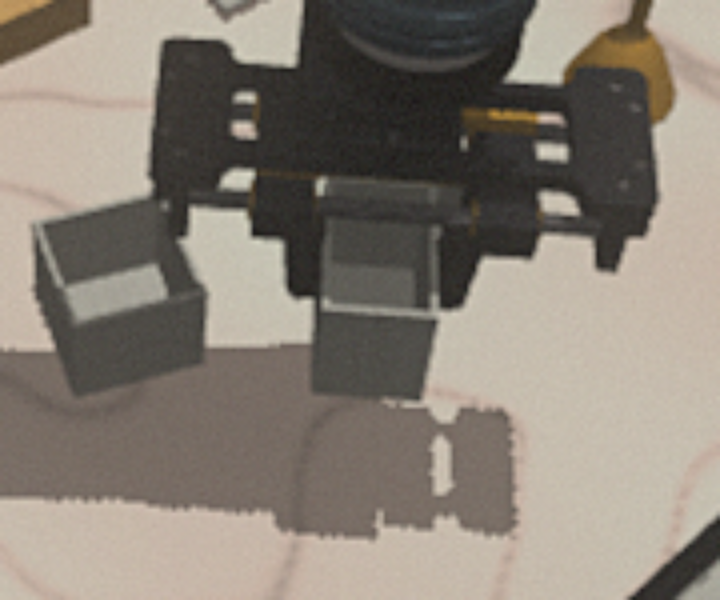

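```bash
python3 -m handwheel '[{"x":-0.1,"y":-0.09,"z":0,"rx":0,"ry":0,"rz":0.06,"hand":0},{"x":-0.2,"y":-0.18,"z":0,"rx":0,"ry":0,"rz":0.12,"hand":0},{"x":-0.3,"y":-0.27,"z":0,"rx":0,"ry":0,"rz":0.18,"hand":0},{"x":-0.4,"y":-0.36,"z":0,"rx":0,"ry":0,"rz":0.24,"hand":0},{"x":-0.5,"y":-0.45,"z":0,"rx":0,"ry":0,"rz":0.3,"hand":0},{"x":-0.57,"y":-0.52,"z":0,"rx":0,"ry":0,"rz":0.35,"hand":0},{"x":-0.57,"y":-0.52,"z":0,"rx":0,"ry":0,"rz":0.35,"hand":0}]'; python3 go.py 510 30 163 -90
```

```text
clock: 6.28
tool_pos: [504.2, -104.3, 159.5]
orientation: [0.804, -0.595, -0.002, -0.001]
ft_force: [-0.9, 0.9, -1.5]
gripper_width: 45.7
shift [-0.634 -0.224 -0.015] turn [0.002 0.004 0.284] | t 6.28 yaw -73.0 F [-0.9  0.9 -1.5]
```

```bash
python3 -m handwheel '[{"x":-0.12,"y":-0.045,"z":0,"rx":0,"ry":0,"rz":0.06,"hand":0},{"x":-0.24,"y":-0.09,"z":0,"rx":0,"ry":0,"rz":0.12,"hand":0},{"x":-0.36,"y":-0.13,"z":0,"rx":0,"ry":0,"rz":0.18,"hand":0},{"x":-0.48,"y":-0.17,"z":0,"rx":0,"ry":0,"rz":0.24,"hand":0},{"x":-0.6,"y":-0.21,"z":-0.01,"rx":0,"ry":0,"rz":0.28,"hand":0},{"x":-0.63,"y":-0.22,"z":-0.01,"rx":0,"ry":0,"rz":0.28,"hand":0}]'; python3 go.py 516.2 140.3 140 -103.7
```

```text
clock: 6.78
tool_pos: [508.8, 33.0, 160.6]
orientation: [0.71, -0.704, -0.003, 0.0]
ft_force: [0.0, 0.4, -1.4]
gripper_width: 46.0
shift [-0.536 -0.041  0.105] turn [0.005 0.004 0.235] | t 6.78 yaw -89.6 F [ 0.   0.4 -1.4]
```

```bash
python3 -m handwheel '[{"x":-0.12,"y":-0.01,"z":0,"rx":0,"ry":0,"rz":0.06,"hand":0},{"x":-0.24,"y":-0.02,"z":0,"rx":0,"ry":0,"rz":0.12,"hand":0},{"x":-0.36,"y":-0.03,"z":0,"rx":0,"ry":0,"rz":0.18,"hand":0},{"x":-0.48,"y":-0.04,"z":0.05,"rx":0,"ry":0,"rz":0.235,"hand":0},{"x":-0.54,"y":-0.04,"z":0.1,"rx":0,"ry":0,"rz":0.235,"hand":0},{"x":-0.54,"y":-0.04,"z":0.1,"rx":0,"ry":0,"rz":0.235,"hand":0},{"x":-0.54,"y":-0.04,"z":0.1,"rx":0,"ry":0,"rz":0.235,"hand":0}]'; python3 go.py 516.2 140.3 70 -103.7
python3 - <<'E'
from h import *
for c in("top","side"):
    im=optics.capture(c); cv2.imwrite(f"pics/{c}_over.png",im[:,:,::-1])
for c in("side",):
  for d in optics.tip_of("oblong_pot",c)[:2]: print(c,d, atz(c,d["centre"],110).round(1))
  d=optics.silhouettes("oblong_pot",c)[:1]
  if d: print(d[0]["rect"],d[0]["p"]); np.save("m_over.npy",d[0]["mask"])
im=cv2.imread("pics/side_over.png"); u,v=proj("side",[516,140,100])[0].astype(int)
cv2.imwrite("pics/over.png",cv2.resize(im[v-75:v+105,u-120:u+120],(800,600)))
E
```

```text
clock: 7.37
tool_pos: [515.1, 139.5, 140.0]
orientation: [-0.619, 0.786, 0.003, -0.002]
ft_force: [-0.4, 0.3, -1.2]
gripper_width: 45.7
shift [-0.005 -0.007  0.35 ] turn [0.007 0.001 0.002] | t 7.37 yaw -103.6 F [-0.4  0.3 -1.2]
side {'centre': [215.5, 160.5], 'p': 0.57} [515.4 139.6 110. ]
[192.7, 137.5, 236.7, 173.7] 0.97
```

View pics/over.png

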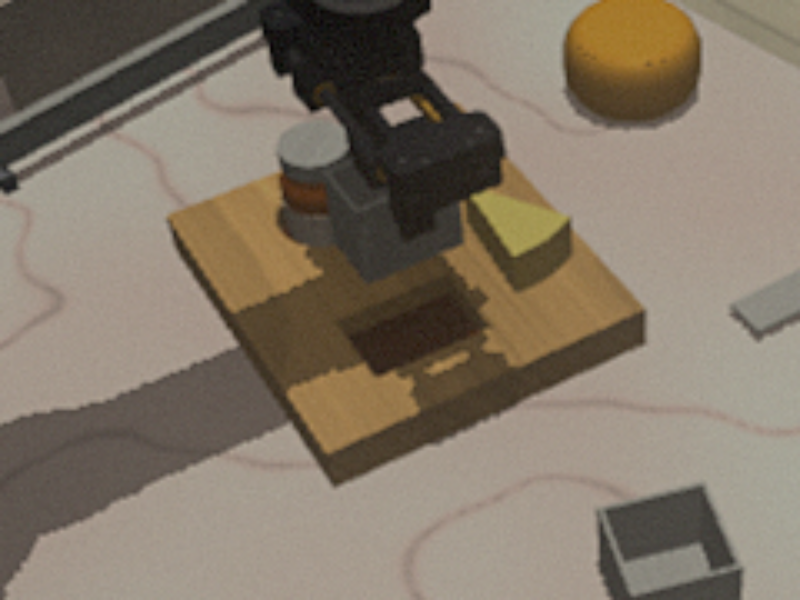

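```bash
python3 -m handwheel '[{"x":-0.005,"y":-0.007,"z":0.08,"rx":0.007,"ry":0,"rz":0,"hand":0},{"x":-0.005,"y":-0.007,"z":0.16,"rx":0.007,"ry":0,"rz":0,"hand":0},{"x":-0.005,"y":-0.007,"z":0.24,"rx":0.007,"ry":0,"rz":0,"hand":0},{"x":-0.005,"y":-0.007,"z":0.3,"rx":0.007,"ry":0,"rz":0,"hand":0},{"x":-0.005,"y":-0.007,"z":0.34,"rx":0.007,"ry":0,"rz":0,"hand":0},{"x":-0.005,"y":-0.007,"z":0.37,"rx":0.007,"ry":0,"rz":0,"hand":0},{"x":-0.005,"y":-0.007,"z":0.37,"rx":0.007,"ry":0,"rz":0,"hand":0}]'; python3 go.py 516.2 140.3 46 -103.7
python3 - <<'E'
from h import *
im=optics.capture("side")[:,:,::-1]; u,v=proj("side",[516,140,60])[0].astype(int)
cv2.imwrite("pics/in.png",cv2.resize(im[v-75:v+75,u-100:u+100],(800,600)))
E
```

```text
clock: 8.15
tool_pos: [517.2, 139.5, 66.9]
orientation: [-0.617, 0.787, 0.0, 0.001]
ft_force: [-0.7, 0.7, -1.7]
gripper_width: 45.6
shift [-0.002  0.006  0.104] turn [-0.001  0.002 -0.002] | t 8.15 yaw -103.8 F [-0.7  0.7 -1.7]
```

View pics/in.png

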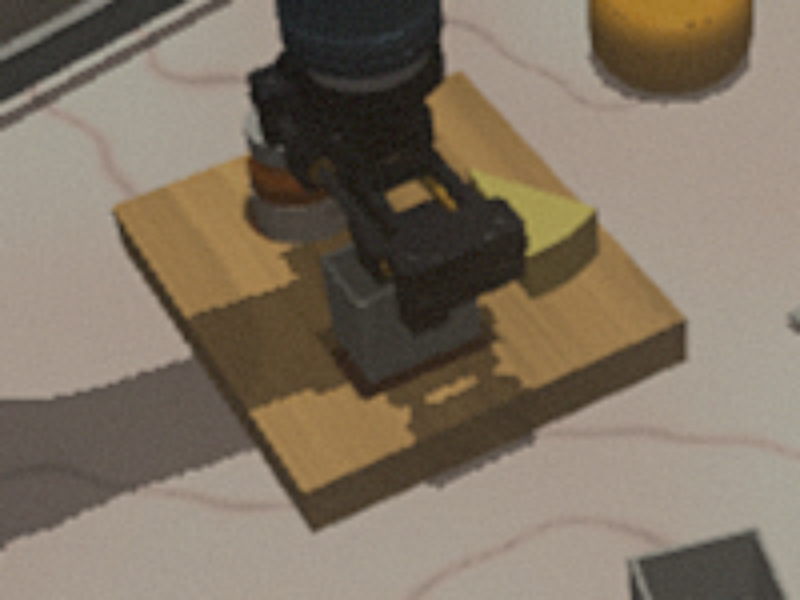

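Pot's bottom is about level with the board surface and centred over the well, with a dark strip of well visible in front of it around (430,365). Lower gently.

```bash
python3 -m handwheel '[{"x":0,"y":0.004,"z":0.02,"rx":0,"ry":0,"rz":0,"hand":0},{"x":0,"y":0.004,"z":0.04,"rx":0,"ry":0,"rz":0,"hand":0},{"x":0,"y":0.004,"z":0.06,"rx":0,"ry":0,"rz":0,"hand":0},{"x":0,"y":0.004,"z":0.08,"rx":0,"ry":0,"rz":0,"hand":0},{"x":0,"y":0.004,"z":0.09,"rx":0,"ry":0,"rz":0,"hand":0},{"x":0,"y":0.004,"z":0.1,"rx":0,"ry":0,"rz":0,"hand":0},{"x":0,"y":0.004,"z":0.1,"rx":0,"ry":0,"rz":0,"hand":0}]'; python3 go.py 516.2 140.3 45 -103.7
```

```text
clock: 8.78
tool_pos: [516.7, 139.9, 47.1]
orientation: [-0.617, 0.787, 0.0, 0.002]
ft_force: [0.3, -0.7, -1.9]
gripper_width: 46.0
shift [-0.001  0.003  0.011] turn [-0.001  0.003 -0.002] | t 8.78 yaw -103.8 F [ 0.3 -0.7 -1.9]
```

```bash
python3 -m handwheel '[{"x":0,"y":0.003,"z":0.006,"rx":0,"ry":0,"rz":0,"hand":0},{"x":0,"y":0.003,"z":0.012,"rx":0,"ry":0,"rz":0,"hand":0},{"x":0,"y":0.003,"z":0.012,"rx":0,"ry":0,"rz":0,"hand":0}]'; python3 go.py 516.2 140.3 45 -103.7
python3 - <<'E'
from h import *
im=optics.capture("side")[:,:,::-1]; u,v=proj("side",[516,140,60])[0].astype(int)
cv2.imwrite("pics/in2.png",cv2.resize(im[v-75:v+75,u-100:u+100],(800,600)))
E
```

```text
clock: 9.03
tool_pos: [516.1, 140.0, 44.9]
orientation: [-0.617, 0.787, 0.0, 0.002]
ft_force: [-1.2, 0.3, 0.3]
gripper_width: 46.2
shift [-0.001  0.    -0.001] turn [-0.002  0.003 -0.002] | t 9.03 yaw -103.8 F [-1.2  0.3  0.3]
```

View pics/in2.png

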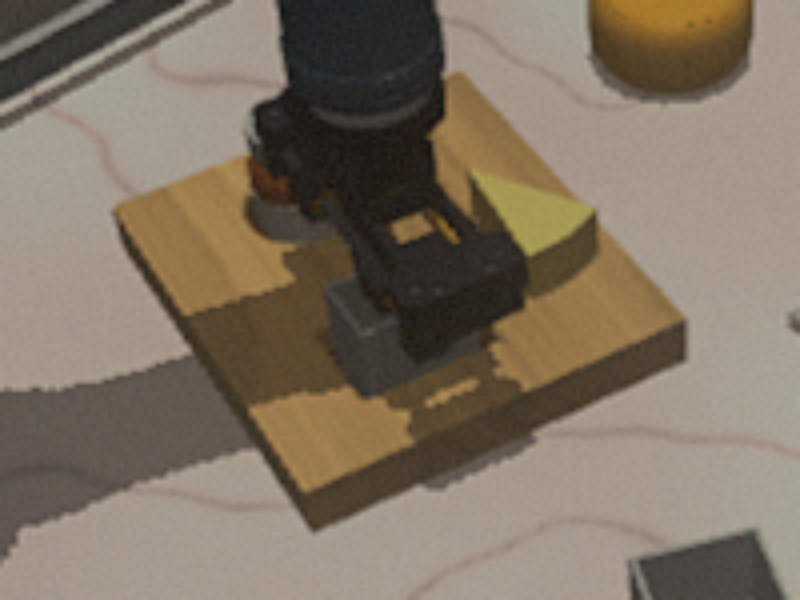

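```bash
python3 -m handwheel '[{"x":0,"y":0,"z":0,"rx":0,"ry":0,"rz":0,"hand":0.7},{"x":0,"y":0,"z":0,"rx":0,"ry":0,"rz":0,"hand":0.8},{"x":0,"y":0,"z":0,"rx":0,"ry":0,"rz":0,"hand":0.8},{"x":0,"y":0,"z":0,"rx":0,"ry":0,"rz":0,"hand":0.8},{"x":0,"y":0,"z":0,"rx":0,"ry":0,"rz":0,"hand":0.8}]'
```

```text
clock: 9.5
tool_pos: [516.2, 140.0, 44.9]
orientation: [-0.617, 0.787, 0.0, 0.002]
ft_force: [0.2, -0.4, 0.2]
gripper_width: 70.4
```

```bash
python3 -m handwheel '[{"x":0,"y":0,"z":-0.06,"rx":0,"ry":0,"rz":0,"hand":0.8},{"x":0,"y":0,"z":-0.15,"rx":0,"ry":0,"rz":0,"hand":0.8},{"x":0,"y":0,"z":-0.3,"rx":0,"ry":0,"rz":0,"hand":0.8},{"x":0,"y":0,"z":-0.45,"rx":0,"ry":0,"rz":0,"hand":0.8},{"x":0,"y":0,"z":-0.6,"rx":0,"ry":0,"rz":0,"hand":0.8},{"x":0,"y":0,"z":-0.75,"rx":0,"ry":0,"rz":0,"hand":0.8},{"x":0,"y":0,"z":-0.9,"rx":0,"ry":0,"rz":0,"hand":0.8},{"x":0,"y":0,"z":-0.9,"rx":0,"ry":0,"rz":0,"hand":0.8}]'; python3 go.py 400 0 240 -103.7
```

```text
clock: 10.17
tool_pos: [518.8, 139.5, 230.7]
orientation: [-0.616, 0.787, -0.001, 0.006]
ft_force: [1.6, 0.1, 0.2]
gripper_width: 70.6
shift [ 0.819  0.409 -0.057] turn [-0.008  0.008 -0.003] | t 10.17 yaw -103.9 F [1.6 0.1 0.2]
```

```bash
python3 -m handwheel '[{"x":0.2,"y":0,"z":-0.05,"rx":0,"ry":0,"rz":0,"hand":0.8},{"x":0.4,"y":0,"z":-0.05,"rx":0,"ry":0,"rz":0,"hand":0.8},{"x":0.6,"y":0,"z":-0.05,"rx":0,"ry":0,"rz":0,"hand":0.8},{"x":0.8,"y":0,"z":-0.05,"rx":0,"ry":0,"rz":0,"hand":0.8},{"x":0.95,"y":0,"z":-0.05,"rx":0,"ry":0,"rz":0,"hand":0.8},{"x":0.95,"y":0,"z":-0.05,"rx":0,"ry":0,"rz":0,"hand":0.8},{"x":0.95,"y":0,"z":-0.05,"rx":0,"ry":0,"rz":0,"hand":0.8}]'
python3 - <<'E'
from h import *
o=[]
T={"oblong_pot":14,"square_pot":0,"round_pot":0}
for c in("top","side"):
    im=optics.capture(c)[:,:,::-1]; cv2.imwrite(f"pics/{c}_end.png",im); u,v=proj(c,[516,140,40])[0].astype(int)
    o.append(cv2.resize(im[v-65:v+65,u-65:u+65],(400,400),interpolation=cv2.INTER_CUBIC))
    for t,z in T.items():
        for d in optics.tip_of(t,c)[:1]: print(c,t,d["p"],atz(c,d["centre"],z).round(1))
cv2.imwrite("pics/end.png",np.hstack(o))
d=optics.silhouettes("oblong_pot","side")[:1]
if d: np.save("m_end_side.npy",d[0]["mask"])
d=optics.silhouettes("oblong_pot","top")[:1]
if d: np.save("m_end_top.npy",d[0]["mask"])
E
```

```text
clock: 10.75
tool_pos: [472.5, -46.5, 239.4]
orientation: [-0.615, 0.789, -0.001, 0.006]
ft_force: [0.1, 0.6, 0.0]
gripper_width: 70.7
top oblong_pot 0.88 [511.2 146.1  14. ]
top round_pot 0.81 [ 622.4 -208.1    0. ]
side oblong_pot 0.77 [521.3 143.   14. ]
side square_pot 0.97 [ 495.5 -118.5    0. ]
side round_pot 0.91 [ 625.5 -198.4    0. ]
```

View pics/end.png

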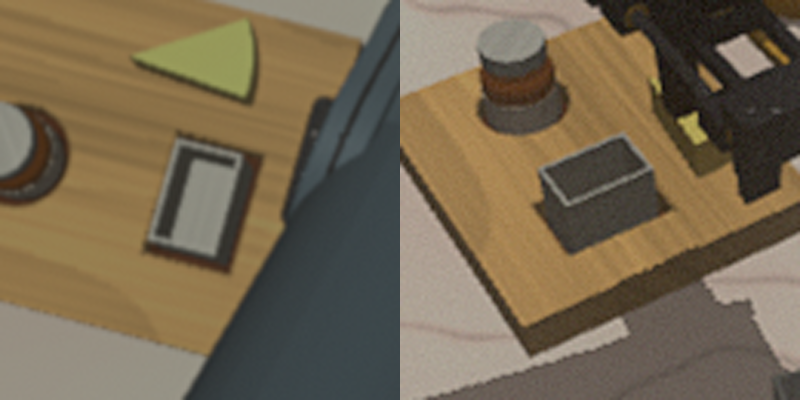

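The pot stands inside the well in both views: the top view shows the rim near (200,195) with well walls round it, and the side view shows the rim near (597,170) with the lower part sunk in the board. I'll overlay the model seated and unseated to check the depth.

```bash
python3 - <<'E'
from h import *
from scipy.optimize import minimize
o=[]
for c in("top","side"):
    im=cv2.imread(f"pics/{c}_end.png"); u,v=proj(c,[516,140,40])[0].astype(int)
    s=cv2.resize(im[v-50:v+50,u-50:u+50],(400,400),interpolation=cv2.INTER_CUBIC)
    for z,col in((74,(0,0,255)),(94,(255,0,0))):
        q=R.from_euler("z",-13.7,degrees=True).apply([[35,23,0],[35,-23,0],[-35,-23,0],[-35,23,0]])+[516.2,140.3,z]
        w=(proj(c,q)-[u-50,v-50])*4+2
        cv2.polylines(s,[w.astype(np.int32)],True,col,1)
    o.append(s)
cv2.imwrite("pics/endfit.png",np.hstack(o))
E
```

```text
(no output)
```

View pics/endfit.png

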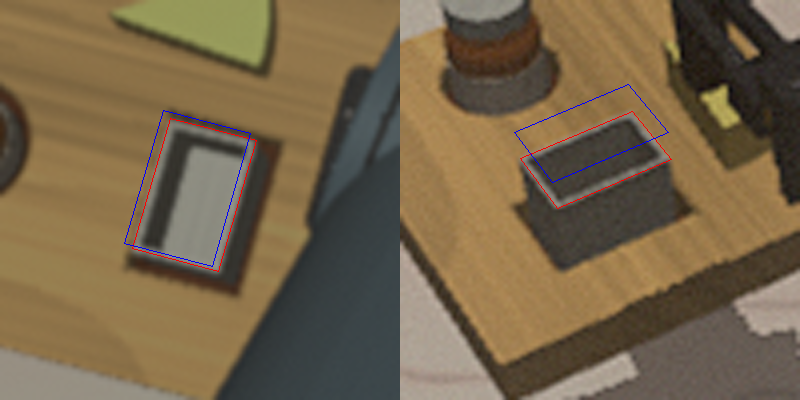

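View pics/side_end.png

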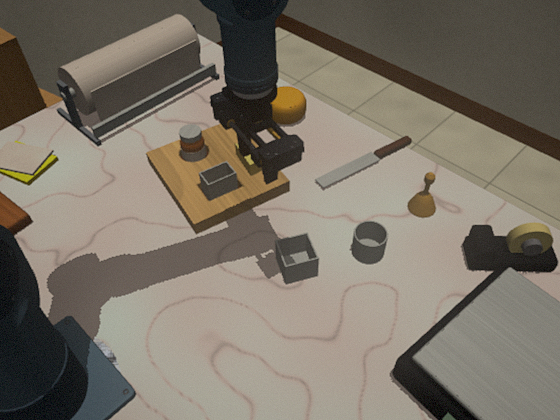

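The rim matches the fully seated outline (red) in both views. The square pot (297,258) and round pot (369,242) stand where they did in the first side picture, and the arm touches nothing.

```bash
python3 -c "
from rig import order,readout
print(order.hand_in(), readout.state()['clock'])"
```

```text
the job is handed in; nothing more can be done
the job is handed in; nothing more can be done
```

The oblong pot is in the oblong well, and I handed the job in about 11 s after the start. I gripped it across its width (45.7 mm opening), carried it over the square pot and lowered it into the well. It went in without catching.

- **Seating:** the pot's weight left the wrist at TCP z of about 45 mm, so it was resting on the well floor. Its rim matches the fully seated outline in both cameras, within about 2–3 mm. The outline for sitting 20 mm too high does not match.
- **Position:** the network's point for the pot was off by 6–8 mm from the well centre I measured. It was off in different directions in the two views, so I put more weight on the rim outline; both are inside the 15 mm limit.
- **Bystanders:** the square and round pots stand upright and unmoved in the side picture; the network placed them within about 7 mm of the start. It found no square pot in the last top picture, so that one was checked from the side only.
- **Robot:** the gripper was clear of everything, with contact force near zero.

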